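Tip the four-way racks over for microtubes

TASK

The two empty orange tube racks stand with their four big holes up; get them both ready for microtubes. Push each one over with the fingertips, where it stands, so that it lies on its broad side with the microtube side up: the side with four rows of eight holes, whose two ends are bevelled (seen from above, its corners are cut off). Never pick a rack up or shove it along the bench, and leave the rack that holds tubes and everything else on the bench undisturbed.

Things in the scene. Friction and masses are not known exactly. Their poses are not given: they have to be found in the camera images.
- rack_1_mid (a point): Centre of an empty orange rack, a loose hollow block 52 mm wide (x), 174 long (y), 96 tall (z) as it stands, four 30 mm holes up. x points out of its broad microtube side (4 x 8 holes, 11 mm), the side wanted up, whose two upright edges are bevelled 16 mm: two cut corners from above. -x points out of the other broad side (5 x 11 holes, 8 mm). Centre 48 mm up standing, 26 mm lying.
- rack_2_mid (a point): Centre of the second empty rack, exactly like the first (same size, same axes). Each is 0.12 to 0.24 kg and, pushed level within about 20 mm of its top, tips about its far lower edge rather than slides: it passes balance at about 28 degrees and falls the rest of the way by itself, away from the pusher. Clear bench is left beside both broad sides.
- rack_full: the third rack of the same kind (52 x 174 x 96 mm), in use: it stands beyond the two empty ones and holds three capped 50 ml tubes, their caps reaching 121 mm above the bench; origin at the centre of its underside. Leave it alone.
- vial: small amber glass bottle with a white cap, 36 mm across, 70 mm tall, standing between the two empty racks; origin at the centre of its underside. Leave it alone.
- dishes: two shut clear culture dishes stacked, 60 mm across, 30 mm tall; origin at the centre of the underside. Leave them alone.
- media_bottle: glass media bottle with a blue cap, 70 mm across, 128 mm tall; origin at the centre of its underside. Leave it alone.
- wash_bottle: white squeeze wash bottle with an orange spout, 68 mm across, 208 mm tall; origin at the centre of its underside. Leave it alone.
- flask: clear flat culture flask lying on its broad face, about 175 x 84 x 36 mm, long along its own x, white cap at its -x end; origin on the bench near its middle. Leave it alone.
- pipette: hand pipette with a teal plunger knob, lying along its own x, about 275 mm long, 30 mm high; origin on the bench near its middle. Leave it alone.

How it is judged:
At the end, for the whole second after the job is handed in: Both empty racks lie flat on the bench at rest on their fine-hole broad side, microtube side facing up within 0.06 rad of level, the centre of each 21 to 31 mm above the bench and within 130 mm of where it was at the start (tipping alone moves it about 77 mm) (angle between each of rack_1_mid, rack_2_mid's own x axis and vertical below 0.06 rad and height (world z) of rack_1_mid between 0.021 and 0.031 m and distance of each of rack_1_mid, rack_2_mid from where it was at the start of the episode below 0.13 m and linear speed of each of rack_1, rack_2 below 0.01 m/s and height (world z) of rack_2_mid between 0.021 and 0.031 m); the robot touches nothing.
It fails at once if an empty rack was lifted (its centre rose above 75 mm; tipping alone takes it to 55 mm) (height (world z) of any of rack_1_mid, rack_2_mid above 0.075 m).
It fails at once if an empty rack was shoved along the bench (its centre moved more than 150 mm from its start) (distance of any of rack_1_mid, rack_2_mid from where it was at the start of the episode above 0.15 m).
It fails at once if something else on the bench was disturbed (moved more than 25 mm or tipped more than 0.3 rad) (distance of any of rack_full, vial, dishes, media_bottle, wash_bottle, flask, pipette from where it was at the start of the episode above 0.025 m or angle between any of rack_full, vial, dishes, media_bottle, wash_bottle, flask, pipette's own z axis and vertical above 0.3 rad).
It also fails if it takes over 43 s, if anything falls off the work surface, if the arm or the gripper's body presses on something with over 40 N, if the wrist force passes 120 N, or if a joint passes its speed limit or range.

ROBOT

A 6-joint arm with a two-finger parallel gripper is mounted at the origin on the work surface. World frame = base frame: x ahead of the robot, y to its left, z up, the work surface at z = 0. Lengths are in m, angles in rad, forces in N, time in s.
With the tool pointing down it reaches from about 0.35 to 0.975 m from the base axis. Payload 4.9 kg.
Tool frame: the origin (TCP) lies at the very end of the fingers, on their centre line; the grasp point (between the pads) lies behind it (manip.grip_depth is the z of the grasp point in the tool frame, in m); z points along the fingers, y is the direction in which the jaws open and shut (so a half turn about z gives the same grasp; the last joint's range is limited). The gripper opens to 85 mm and grips with 20 to 120 N. Pads are 22 mm wide; open, the fingers measure 114 mm over their backs; the gripper's body (76 mm by 85 mm) begins 54 mm behind the grasp point. The pads swing forward as they close: fully open they stand 13 mm farther back than shut.
Start: joints at [-1.406, 0.053, 1.613, -0, 1.476, -0.119], TCP at [0.175, -0.6, 0.231] pointing down, gripper open.
Joint ranges: [-3.01, 3.01], [-1.01, 2.22], [0.06, 2.58], [-1.02, 4.17], [0.09, 2.62], [-3.14, 3.14]. Speed limits (rad/s): [2.57, 2.57, 3.14, 3.14, 3.14, 3.14].

INTERFACE

Orientations are given as a unit quaternion [w, x, y, z].
In Python, from plant import state, optics, manip, silhouettes, place_of gives the robot as it stands. The module is installed in compiled form; this text tells all that it offers.
- The arm moves only by the tool jog_arm, never from a script. Its argument "increments" is a list of rows, each an object with "slide": the shift along the tool's x, y, z in mm, a list of three; "rotation": the turn, a rotation vector about the tool's x, y, z in degrees, a list of three. A call has 1 to 20 rows; each row shifts and turns the commanded pose from where the row before left it, along the tool's axes as they then stand; what a row does not reach is not made up. A row lasts 1/12 s, in which the tool goes at most 41.7 mm and 7.16 degrees, less where a joint would pass 70% of its speed; a pose out of reach is approached as far as the arm can. A call with a gripper value outside its range is refused whole. "fingers" is the opening, from 0 (shut) to 1 (fully open), set as the call begins (left out, the last holds). The fingers move at their own pace and stop on an object; the grip force is fixed at half the most. Time passes only in rows, so rows that do not move let the fingers close. It gives the time, the measured TCP pose, the force and the opening at its end, in the units of the state.
- state(): the state, without advancing time (a new reading comes with each control period).
- optics.grab_frame(name): name is "scene" or "top" or "wrist"; returns a dict with "frame" (480x640x3 uint8, blue, green, red), "camera_matrix" (3x3 intrinsics, pixels), "R" (3x3) and "t" (3): a world point X has camera coordinates R X + t. Camera axes: x right, y down, z forward; pixel columns grow to the right and rows downward; lengths in m; the calibration is good to about 2 mm. A picture is of the moment at which its call begins. There is no depth.
- manip.job_done(): hands the job in, once; it reports no verdict.
Trained networks look in the newest picture that a camera, given by its name, has taken for a name from the list of things; names that differ only in an ending like _2 or _b are one class to them, and where a whole thing is asked for, a point or a joint stands for the part that bears it (a point fixed in the world has none). Each returns a list of dicts, best first, with "score" (0 to 1); they miss things now and then, are a little off and sometimes report something else, mostly with a low value. They report only what shows in the picture. A call takes as long as a camera call.
- silhouettes(thing, camera): "mask" (480x640 bool, what is visible of it) and "bbox" ([left, top, right, bottom] in pixels, round what is visible of it).
- place_of(thing, camera): "uv" ([column, row] in pixels: a listed point, or the origin of a listed thing).
The state is a dict: "time": time; "joint_pos": joint angles; "joint_vel": joint speeds; "joint_efforts": joint torques, N m; "tool_pos": TCP position; "tool_rot": TCP orientation; "contact_force": force on the tool from outside, world axes, zero at the start; "ft_torque": the same for the moment, N m; "gripper_width": opening from 0.0 (shut) to 1.0 (fully open).
Only numpy, scipy, OpenCV 4.12 (cv2) and the standard library are available. Lean on these libraries where they do the work, as an engineer would, in place of code of your own. Each camera call takes 0.05 s, during which the arm holds its last target.

## Working session

There is one attempt and no reset: what is moved stays moved. The work goes in short steps, Python scripts to look and compute and a tool call to move; the robot and the scene stay as the last step left them, time stands still between calls to the robot, and variables do not carry over. Pictures are saved under pics/ and viewed, and the job is handed in when it is done.

Besides the shell and the picture viewer there is one more tool, called after "Emit:" as name(argument=value, ...), one argument or row to a line, values as JSON. jog_arm: Moves the arm, as the interface text tells. Its arguments: {"type":"object","properties":{"increments":{"type":"array","items":{"type":"object","properties":{"slide":{"type":"array","items":{"type":"number"}},"rotation":{"type":"array","items":{"type":"number"}}}}},"fingers":{"type":"number"}},"required":["increments"]}

```bash
mkdir -p pics
python3 - <<'E'
from plant import state, optics, manip, silhouettes, place_of
import cv2,numpy as np,pickle
s=state();print(s['time'],s['tool_pos'],s['tool_rot'],s['gripper_width'],manip.grip_depth)
for c in ("scene","top"):
    f=optics.grab_frame(c);cv2.imwrite(f"pics/{c}0.png",f["frame"]);pickle.dump(f,open(c+".pkl","wb"))
    print(c,f["camera_matrix"].tolist(),(-f["R"].T@f["t"]).round(3))
    for n in ["rack_1_mid","rack_full","vial","dishes","media_bottle","wash_bottle","flask","pipette"]:
        for d in place_of(n,c)[:4]:
            u=d["uv"];K=f["camera_matrix"];h=0.048 if 'mid' in n else 0
            r=f["R"].T@np.linalg.solve(K,[u[0],u[1],1]);o=-f["R"].T@f["t"]
            p=o+r*(h-o[2])/r[2]
            print(n,np.round(u),round(d["score"],2),p.round(3))
E
```

```text
0.0 [ 0.17487646 -0.59938493  0.23004907] [-1.01992641e-03  9.89948955e-01  1.41421445e-01 -4.00268347e-05] 0.9998926221740313 -0.0187
scene [[618.5355936425177, 0.0, 321.395412029728], [0.0, 618.5355936425177, 244.90951136508946], [0.0, 0.0, 1.0]] [0.994 0.724 1.265]
rack_1_mid [391. 322.] 0.78 [0.558 0.227 0.048]
rack_full [261. 294.] 0.57 [ 0.767 -0.008 -0.   ]
vial [361. 252.] 0.68 [0.499 0.005 0.   ]
vial [392. 323.] 0.61 [0.539 0.21  0.   ]
dishes [394. 230.] 0.96 [ 0.39 -0.01  0.  ]
media_bottle [381. 428.] 0.87 [0.693 0.404 0.   ]
media_bottle [360. 253.] 0.5 [0.503 0.008 0.   ]
wash_bottle [231. 171.] 0.97 [ 0.668 -0.399  0.   ]
pipette [471. 429.] 0.56 [0.532 0.497 0.   ]
pipette [292. 185.] 0.52 [ 0.545 -0.272  0.   ]
top [[459.4560883143186, 0.0, 306.96347891831664], [0.0, 459.4560883143186, 237.09154575093626], [0.0, 0.0, 1.0]] [ 0.521 -0.027  1.249]
rack_1_mid [210. 248.] 0.88 [0.55  0.232 0.048]
rack_1_mid [303. 312.] 0.17 [ 0.387 -0.014  0.048]
rack_full [306. 169.] 0.67 [ 0.772 -0.015  0.   ]
vial [298. 266.] 0.53 [0.506 0.003 0.   ]
dishes [302. 310.] 0.96 [ 0.389 -0.011  0.   ]
wash_bottle [445. 205.] 0.59 [ 0.679 -0.395  0.   ]
flask [493. 270.] 0.57 [ 0.506 -0.525  0.   ]
pipette [119. 254.] 0.88 [0.531 0.491 0.   ]
```

View pics/top0.png

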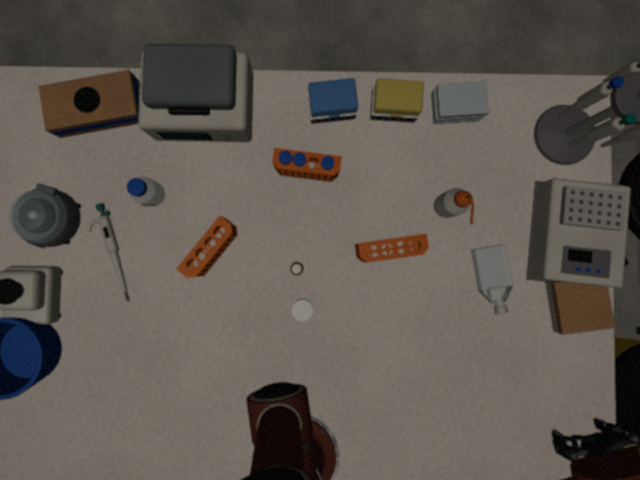

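View pics/scene0.png

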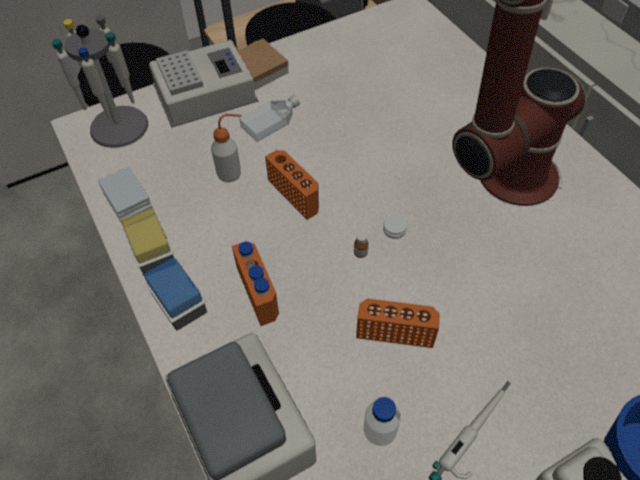

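Run:
```python
import cv2,numpy as np
t=cv2.imread("pics/top0.png");s=cv2.imread("pics/scene0.png")
g=lambda im,x,y,w,h:cv2.resize(im[y:y+h,x:x+w],(400,300),interpolation=cv2.INTER_CUBIC)
a=np.vstack([np.hstack([g(t,160,205,100,75),g(t,342,210,100,75)]),np.hstack([g(s,340,285,120,90),g(s,235,140,120,90)])])
cv2.imwrite("pics/zoom0.png",np.clip(a*1.6,0,255).astype('uint8'))
```

```text
(no output)
```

View pics/zoom0.png

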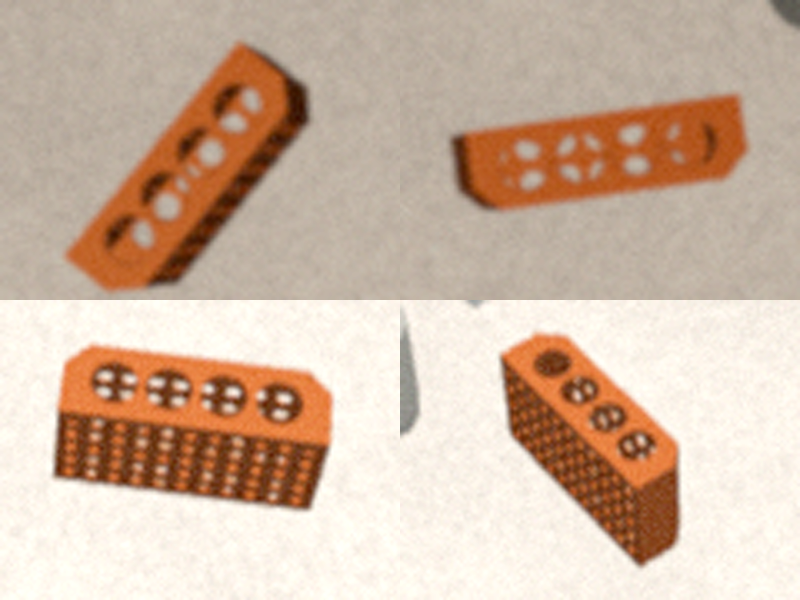

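```bash
cat > h.py <<'E'
import cv2,numpy as np,pickle
from scipy.optimize import minimize
def hull(p,f):
    x,y,a=p;h=.087;w=.026
    b=np.array([[-w,-h],[-w,h],[w-.016,h],[w,h-.016],[w,-h+.016],[w-.016,-h]])
    c,s=np.cos(a),np.sin(a);b=b@np.array([[c,s],[-s,c]])+[x,y]
    P=np.vstack([np.c_[b,np.full(6,z)] for z in(0,.096)])
    q=(f["R"]@P.T).T+f["t"];q=(f["camera_matrix"]@q.T).T
    return q[:,:2]/q[:,2:]
def fit(masks,p0):
    def cost(p):
        e=0
        for f,m in masks:
            im=np.zeros((480*4,640*4),np.uint8)
            cv2.fillConvexPoly(im,cv2.convexHull((hull(p,f)*4*16+24).astype(np.int32)),255,shift=4)
            im=cv2.resize(im,(640,480),interpolation=cv2.INTER_AREA)/255.
            e+=np.abs(im-m).sum()
        return e
    best=None
    s0=np.array(p0)+np.array([[0,0,0],[.012,0,0],[0,.012,0],[0,0,.12]])
    r=minimize(cost,p0,method="Nelder-Mead",options=dict(initial_simplex=s0,xatol=1e-4,fatol=.1))
    s0=r.x+np.array([[0,0,0],[-.005,0,0],[0,-.005,0],[0,0,-.05]])
    return minimize(cost,r.x,method="Nelder-Mead",options=dict(initial_simplex=s0,xatol=1e-4,fatol=.1))
E
python3 - <<'E'
from h import *
F={c:pickle.load(open(c+".pkl","rb")) for c in("scene","top")}
def masks(c):
    im=F[c]["frame"];hsv=cv2.cvtColor(im,cv2.COLOR_BGR2HSV)
    m=((hsv[...,0]<14)&(hsv[...,1]>140)).astype(np.uint8)
    m=cv2.morphologyEx(m,cv2.MORPH_CLOSE,np.ones((5,5)))
    out=[]
    for x in cv2.findContours(m,cv2.RETR_EXTERNAL,cv2.CHAIN_APPROX_SIMPLE)[0]:
        if cv2.contourArea(x)>500:
            k=np.zeros(m.shape,np.uint8);cv2.fillConvexPoly(k,cv2.convexHull(x),1);out.append((x.reshape(-1,2).mean(0),k))
    return out
mt=masks("top");ms=masks("scene")
print([x[0] for x in mt],[x[0] for x in ms])
near=lambda L,u:min(L,key=lambda x:np.hypot(*(x[0]-u)))[1]
for nm,p0,ut,us in(("A",[.55,.23,np.deg2rad(220)],(207,247),(398,323)),("B",[.545,-.25,np.pi],(392,248),(292,183))):
    for k in ([("top",ut),("scene",us)],[("top",ut)],[("scene",us)]):
        r=fit([(F[c],near(mt if c=="top" else ms,np.array(u))) for c,u in k],p0)
        print(nm,[c for c,_ in k],r.x.round(4),np.rad2deg(r.x[2]).round(2),round(r.fun,1))
        if len(k)==2:
            for c in F:
                cv2.polylines(F[c]["frame"],[cv2.convexHull(hull(r.x,F[c]).astype(np.float32)).round().astype(int)],1,(0,255,0),1)
for c in F: cv2.imwrite(f"pics/fit_{c}.png",F[c]["frame"])
E
```

```text
[array([599.90163934, 451.81967213]), array([288.40853659, 439.52439024]), array([390.48214286, 248.16071429]), array([206.10169492, 249.33898305]), array([300.7721519 , 163.72151899])] [array([398.515625, 323.453125]), array([255.54263566, 282.51937984]), array([290.36842105, 180.13157895]), array([521.49577465, 122.96619718])]
A ['top', 'scene'] [0.5484 0.2338 4.0489] 231.99 295.0
A ['top'] [0.5488 0.2339 4.0382] 231.37 111.0
A ['scene'] [0.5479 0.2334 4.0655] 232.93 177.3
B ['top', 'scene'] [ 0.5573 -0.2389  3.2863] 188.29 232.3
B ['top'] [ 0.5574 -0.2395  3.3034] 189.27 75.5
B ['scene'] [ 0.5568 -0.2389  3.2664] 187.15 133.6
```

Emit:
jog_arm(
  increments=[
    {"rotation": [0, 0, 4]},
    {"rotation": [0, 0, 4]},
    {"slide": [19.1, -16.8, 0]},
    {"slide": [19.1, -16.8, 0]},
    {"slide": [19.1, -16.8, 0]},
    {"slide": [19.1, -16.8, 0]},
    {"slide": [19.1, -16.8, 0]},
    {"slide": [19.1, -16.8, 0]},
    {"slide": [19.1, -16.8, 0]},
    {"slide": [19.1, -16.8, 0]},
    {"slide": [19.1, -16.8, 0]},
    {"slide": [19.1, -16.8, 0]},
    {"slide": [19.1, -16.8, 0]},
    {"slide": [19.1, -16.8, 0]},
    {"slide": [19.1, -16.8, 0]},
    {"slide": [19.1, -16.8, 0]},
    {"slide": [19.1, -16.8, 0]},
    {"slide": [19.1, -16.8, 0]},
    {"slide": [19.1, -16.8, 0]},
    {"slide": [19.1, -16.8, 0]},
  ],
  fingers=0,
)

```text
invalid input
```

View pics/fit_top.png

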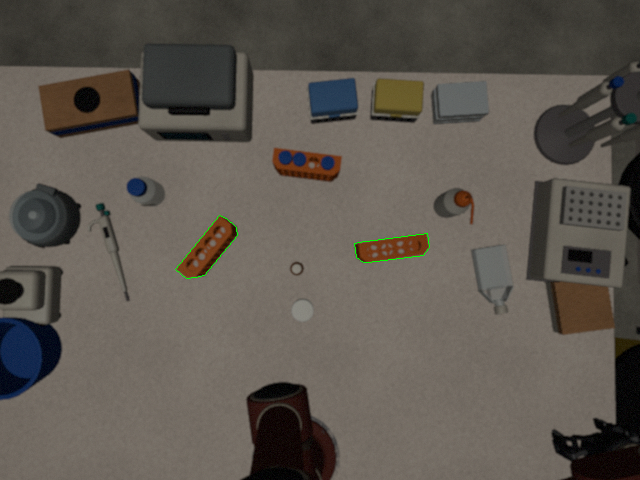

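The fit outlines match both racks (A at about (207,247), B at about (392,248)). The call was refused, so I'll fill both fields in each row.

Emit:
jog_arm(
  increments=[
    {"slide": [0, 0, 0], "rotation": [0, 0, 4]},
    {"slide": [0, 0, 0], "rotation": [0, 0, 4]},
    {"slide": [19.1, -16.8, 0], "rotation": [0, 0, 0]},
    {"slide": [19.1, -16.8, 0], "rotation": [0, 0, 0]},
    {"slide": [19.1, -16.8, 0], "rotation": [0, 0, 0]},
    {"slide": [19.1, -16.8, 0], "rotation": [0, 0, 0]},
    {"slide": [19.1, -16.8, 0], "rotation": [0, 0, 0]},
    {"slide": [19.1, -16.8, 0], "rotation": [0, 0, 0]},
    {"slide": [19.1, -16.8, 0], "rotation": [0, 0, 0]},
    {"slide": [19.1, -16.8, 0], "rotation": [0, 0, 0]},
    {"slide": [19.1, -16.8, 0], "rotation": [0, 0, 0]},
    {"slide": [19.1, -16.8, 0], "rotation": [0, 0, 0]},
    {"slide": [19.1, -16.8, 0], "rotation": [0, 0, 0]},
    {"slide": [19.1, -16.8, 0], "rotation": [0, 0, 0]},
    {"slide": [19.1, -16.8, 0], "rotation": [0, 0, 0]},
    {"slide": [19.1, -16.8, 0], "rotation": [0, 0, 0]},
    {"slide": [19.1, -16.8, 0], "rotation": [0, 0, 0]},
    {"slide": [19.1, -16.8, 0], "rotation": [0, 0, 0]},
    {"slide": [19.1, -16.8, 0], "rotation": [0, 0, 0]},
    {"slide": [19.1, -16.8, 0], "rotation": [0, 0, 0]},
  ],
  fingers=0,
)

```text
time: 2.57
tool_pos: [0.4725, -0.2503, 0.2315]
tool_rot: [0.0, 0.997, 0.072, 0.0]
contact_force: [0.1, -0.4, -0.5]
gripper_width: -0.001
```

Emit:
jog_arm(
  increments=[
    {"slide": [0, 0, 24], "rotation": [0, 0, 0]},
    {"slide": [0, 0, 24], "rotation": [0, 0, 0]},
    {"slide": [0, 0, 24], "rotation": [0, 0, 0]},
    {"slide": [0, 0, 24], "rotation": [0, 0, 0]},
    {"slide": [0, 0, 24], "rotation": [0, 0, 0]},
    {"slide": [0, 0, 24], "rotation": [0, 0, 0]},
    {"slide": [0, 0, 0], "rotation": [0, 0, 0]},
    {"slide": [0, 0, 0], "rotation": [0, 0, 0]},
  ],
)

```text
time: 3.23
tool_pos: [0.4709, -0.2506, 0.0861]
tool_rot: [-0.001, 0.997, 0.072, -0.001]
contact_force: [1.4, -0.4, 0.2]
gripper_width: 0.001
```

Emit:
jog_arm(
  increments=[
    {"slide": [8, 0, 0], "rotation": [0, 0, 0]},
    {"slide": [8, 0, 0], "rotation": [0, 0, 0]},
    {"slide": [8, 0, 0], "rotation": [0, 0, 0]},
    {"slide": [8, 0, 0], "rotation": [0, 0, 0]},
    {"slide": [8, 0, 0], "rotation": [0, 0, 0]},
    {"slide": [4, 0, 0], "rotation": [0, 0, 0]},
    {"slide": [4, 0, 0], "rotation": [0, 0, 0]},
    {"slide": [4, 0, 0], "rotation": [0, 0, 0]},
    {"slide": [4, 0, 0], "rotation": [0, 0, 0]},
    {"slide": [4, 0, 0], "rotation": [0, 0, 0]},
    {"slide": [4, 0, 0], "rotation": [0, 0, 0]},
    {"slide": [4, 0, 0], "rotation": [0, 0, 0]},
  ],
)

```text
time: 4.23
tool_pos: [0.5394, -0.2415, 0.0873]
tool_rot: [-0.0, 0.997, 0.072, -0.0]
contact_force: [-0.4, 0.2, 1.1]
gripper_width: 0.001
```

Run:
```python
from plant import *
import cv2
f=optics.grab_frame("scene")["frame"];cv2.imwrite("pics/s1.png",cv2.resize(f[100:280,180:420],(800,600)))
```

```text
(no output)
```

View pics/s1.png

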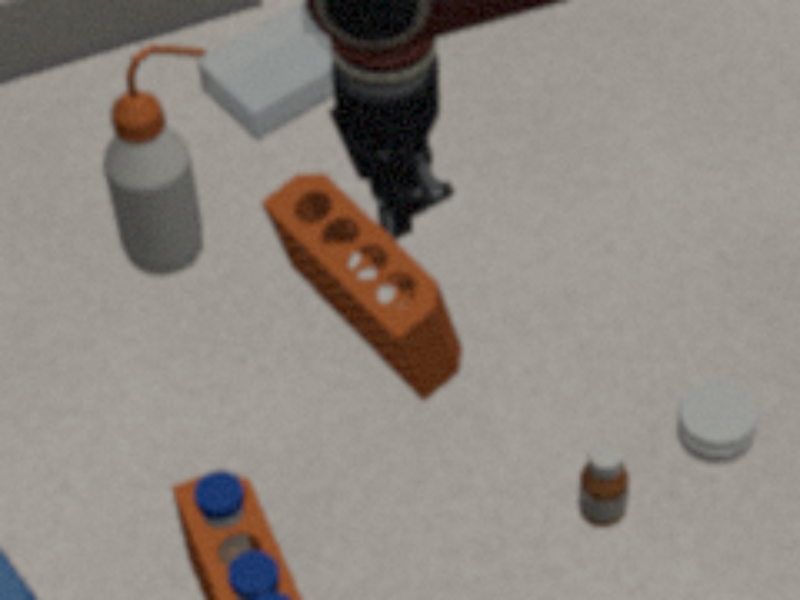

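The rack tips with the finger at its top edge, near (400,230). I'll carry on pushing.

Emit:
jog_arm(
  increments=[
    {"slide": [4, 0, 0], "rotation": [0, 0, 0]},
    {"slide": [4, 0, 0], "rotation": [0, 0, 0]},
    {"slide": [4, 0, 0], "rotation": [0, 0, 0]},
    {"slide": [4, 0, 0], "rotation": [0, 0, 0]},
    {"slide": [4, 0, 0], "rotation": [0, 0, 0]},
    {"slide": [4, 0, 0], "rotation": [0, 0, 0]},
    {"slide": [4, 0, 0], "rotation": [0, 0, 0]},
    {"slide": [0, 0, 0], "rotation": [0, 0, 0]},
    {"slide": [0, 0, 0], "rotation": [0, 0, 0]},
    {"slide": [0, 0, 0], "rotation": [0, 0, 0]},
    {"slide": [0, 0, 0], "rotation": [0, 0, 0]},
  ],
)

```text
time: 5.2
tool_pos: [0.5666, -0.2375, 0.0872]
tool_rot: [-0.0, 0.997, 0.072, -0.0]
contact_force: [0.0, 0.3, 0.9]
gripper_width: -0.001
```

Run:
```python
from plant import *
import cv2
f=optics.grab_frame("scene")["frame"];cv2.imwrite("pics/s2.png",cv2.resize(f[100:280,180:420],(800,600)))
```

```text
(no output)
```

View pics/s2.png

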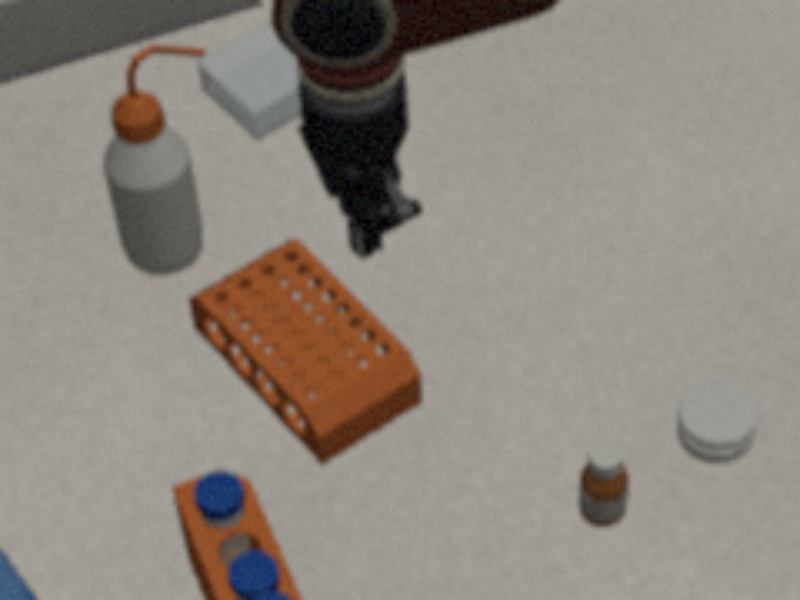

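Rack B (about (305,340) in the crop) lies flat with its 4x8 side up and nothing else moved. Next is rack A.

Emit:
jog_arm(
  increments=[
    {"slide": [0, 0, -21], "rotation": [0, 0, -6.25]},
    {"slide": [0, 0, -21], "rotation": [0, 0, -6.25]},
    {"slide": [0, 0, -21], "rotation": [0, 0, -6.25]},
    {"slide": [0, 0, -21], "rotation": [0, 0, -6.25]},
    {"slide": [0, 0, -21], "rotation": [0, 0, -6.25]},
    {"slide": [0, 0, -21], "rotation": [0, 0, -6.25]},
    {"slide": [0, 0, -21], "rotation": [0, 0, -6.25]},
    {"slide": [21.1, -23.4, 0], "rotation": [0, 0, 0]},
    {"slide": [21.1, -23.4, 0], "rotation": [0, 0, 0]},
    {"slide": [21.1, -23.4, 0], "rotation": [0, 0, 0]},
    {"slide": [21.1, -23.4, 0], "rotation": [0, 0, 0]},
    {"slide": [21.1, -23.4, 0], "rotation": [0, 0, 0]},
    {"slide": [21.1, -23.4, 0], "rotation": [0, 0, 0]},
    {"slide": [21.1, -23.4, 0], "rotation": [0, 0, 0]},
    {"slide": [21.1, -23.4, 0], "rotation": [0, 0, 0]},
    {"slide": [21.1, -23.4, 0], "rotation": [0, 0, 0]},
    {"slide": [21.1, -23.4, 0], "rotation": [0, 0, 0]},
    {"slide": [21.1, -23.4, 0], "rotation": [0, 0, 0]},
    {"slide": [21.1, -23.4, 0], "rotation": [0, 0, 0]},
    {"slide": [21.1, -23.4, 0], "rotation": [0, 0, 0]},
  ],
)

```text
time: 6.92
tool_pos: [0.4953, 0.1672, 0.2345]
tool_rot: [0.0, 0.899, 0.438, 0.0]
contact_force: [0.5, 0.1, -0.3]
gripper_width: -0.001
```

Emit:
jog_arm(
  increments=[
    {"slide": [0, 0, 24.5], "rotation": [0, 0, 0]},
    {"slide": [0, 0, 24.5], "rotation": [0, 0, 0]},
    {"slide": [0, 0, 24.5], "rotation": [0, 0, 0]},
    {"slide": [0, 0, 24.5], "rotation": [0, 0, 0]},
    {"slide": [0, 0, 24.5], "rotation": [0, 0, 0]},
    {"slide": [0, 0, 24.5], "rotation": [0, 0, 0]},
    {"slide": [0, 0, 0], "rotation": [0, 0, 0]},
    {"slide": [0, 0, 0], "rotation": [0, 0, 0]},
  ],
)

```text
time: 7.58
tool_pos: [0.4946, 0.1656, 0.0861]
tool_rot: [-0.0, 0.899, 0.438, -0.002]
contact_force: [1.0, 1.3, 0.8]
gripper_width: 0.001
```

Emit:
jog_arm(
  increments=[
    {"slide": [8, 0, 0], "rotation": [0, 0, 0]},
    {"slide": [8, 0, 0], "rotation": [0, 0, 0]},
    {"slide": [8, 0, 0], "rotation": [0, 0, 0]},
    {"slide": [8, 0, 0], "rotation": [0, 0, 0]},
    {"slide": [8, 0, 0], "rotation": [0, 0, 0]},
    {"slide": [4, 0, 0], "rotation": [0, 0, 0]},
    {"slide": [4, 0, 0], "rotation": [0, 0, 0]},
    {"slide": [4, 0, 0], "rotation": [0, 0, 0]},
    {"slide": [4, 0, 0], "rotation": [0, 0, 0]},
    {"slide": [4, 0, 0], "rotation": [0, 0, 0]},
    {"slide": [4, 0, 0], "rotation": [0, 0, 0]},
    {"slide": [4, 0, 0], "rotation": [0, 0, 0]},
  ],
)

```text
time: 8.58
tool_pos: [0.5379, 0.2197, 0.0873]
tool_rot: [-0.0, 0.899, 0.438, -0.0]
contact_force: [-0.2, -0.6, -0.1]
gripper_width: 0.003
```

Run:
```python
from plant import *
import cv2
f=optics.grab_frame("scene")["frame"];cv2.imwrite("pics/s3.png",cv2.resize(f[240:420,280:520],(800,600)))
```

```text
(no output)
```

View pics/s3.png

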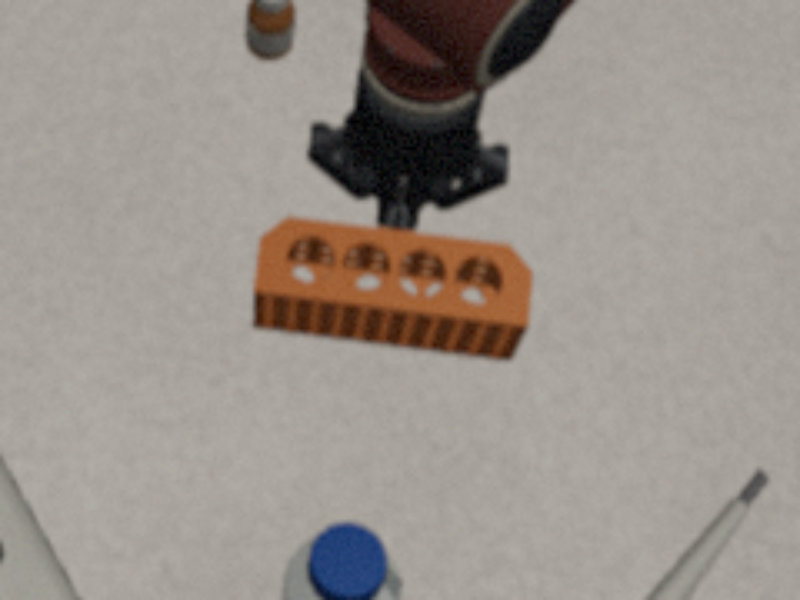

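The finger is at the middle of the top edge, near (395,220), and the rack is tipping away from it evenly. I'll keep pushing.

Emit:
jog_arm(
  increments=[
    {"slide": [4, 0, 0], "rotation": [0, 0, 0]},
    {"slide": [4, 0, 0], "rotation": [0, 0, 0]},
    {"slide": [4, 0, 0], "rotation": [0, 0, 0]},
    {"slide": [4, 0, 0], "rotation": [0, 0, 0]},
    {"slide": [4, 0, 0], "rotation": [0, 0, 0]},
    {"slide": [4, 0, 0], "rotation": [0, 0, 0]},
    {"slide": [4, 0, 0], "rotation": [0, 0, 0]},
    {"slide": [0, 0, 0], "rotation": [0, 0, 0]},
    {"slide": [0, 0, 0], "rotation": [0, 0, 0]},
    {"slide": [0, 0, 0], "rotation": [0, 0, 0]},
    {"slide": [0, 0, 0], "rotation": [0, 0, 0]},
    {"slide": [0, 0, 0], "rotation": [0, 0, 0]},
    {"slide": [0, 0, -20], "rotation": [0, 0, 0]},
    {"slide": [0, 0, -24], "rotation": [0, 0, 0]},
    {"slide": [0, 0, -24], "rotation": [0, 0, 0]},
    {"slide": [0, 0, -24], "rotation": [0, 0, 0]},
    {"slide": [0, 0, -24], "rotation": [0, 0, 0]},
    {"slide": [0, 0, 0], "rotation": [0, 0, 0]},
  ],
)

```text
time: 10.13
tool_pos: [0.5579, 0.2424, 0.2101]
tool_rot: [0.001, 0.899, 0.438, 0.005]
contact_force: [0.5, 0.2, 0.6]
gripper_width: -0.005
```

Run:
```python
from plant import *
import cv2,numpy as np
for c in("scene","top"):
    f=optics.grab_frame(c);cv2.imwrite(f"pics/{c}4.png",f["frame"])
    K=f["camera_matrix"];o=-f["R"].T@f["t"]
    for n in["rack_1_mid","vial","dishes","rack_full","media_bottle","wash_bottle"]:
      for d in place_of(n,c)[:2]:
        r=f["R"].T@np.linalg.solve(K,[*d["uv"],1]);h=.026 if "mid" in n else 0
        print(c,n,np.round(d["uv"]),round(d["score"],2),(o+r*(h-o[2])/r[2]).round(3))
```

```text
scene rack_1_mid [390. 358.] 0.7 [0.599 0.292 0.026]
scene vial [361. 248.] 0.64 [ 0.493 -0.003  0.   ]
scene dishes [390. 228.] 0.46 [ 0.395 -0.02   0.   ]
scene rack_full [258. 294.] 0.93 [ 0.773 -0.011  0.   ]
scene media_bottle [378. 425.] 0.88 [0.694 0.395 0.   ]
scene media_bottle [270. 203.] 0.3 [ 0.626 -0.246  0.   ]
scene wash_bottle [230. 174.] 0.7 [ 0.676 -0.39   0.   ]
top rack_1_mid [191. 232.] 0.57 [0.593 0.29  0.026]
top vial [297. 268.] 0.46 [0.502 0.004 0.   ]
top dishes [302. 312.] 0.92 [ 0.384 -0.009  0.   ]
top rack_full [306. 170.] 0.68 [ 0.771 -0.013  0.   ]
top rack_full [303. 308.] 0.24 [ 0.392 -0.012  0.   ]
top media_bottle [154. 196.] 0.82 [0.692 0.399 0.   ]
top wash_bottle [444. 210.] 0.8 [ 0.666 -0.392  0.   ]
```

View pics/scene4.png

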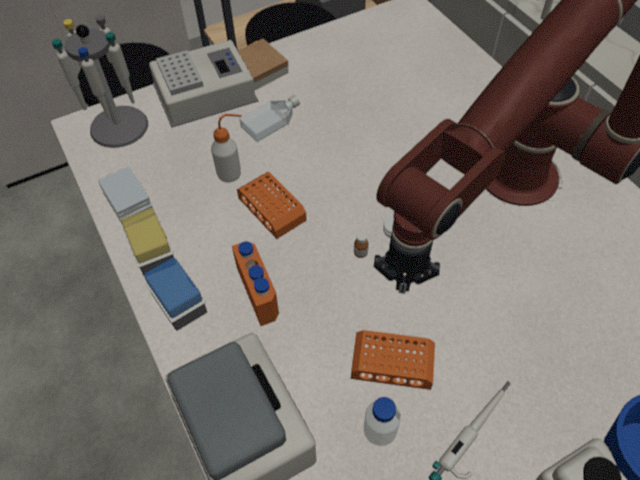

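View pics/top4.png

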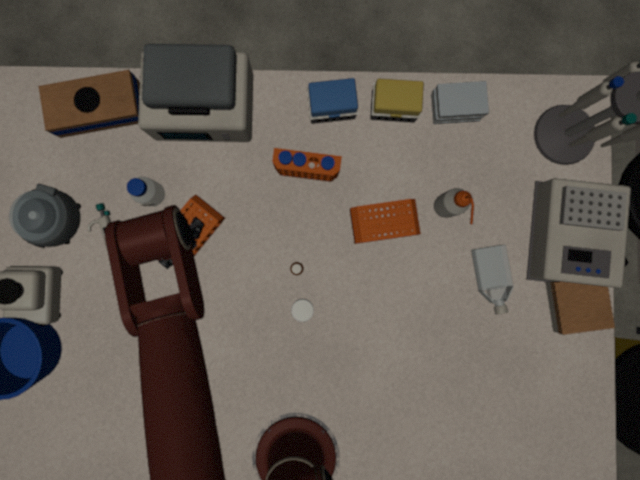

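Both racks lie flat, A at scene (395,358) and B at (271,203), with four rows of eight holes up. The arm is clear, and vial, dishes, bottles and full rack are where they were.

```bash
python3 -c "
from plant import *
print(manip.job_done(),state()['time'])"
```

```text
the job is handed in; nothing more can be done
the job is handed in; nothing more can be done
```

I pushed both empty racks over with the closed fingertips, one push each at about 86 mm height. Both now lie flat where they stood, with the 4 x 8 microtube side up. I handed the job in soon after the last reading of 10.1 s, against the 43 s limit; no verdict was reported.

**Last checks:**
- **Racks:** both look flat and at rest in the two camera views. The left rack's centre moved about 75 mm by the network. The network did not report the right rack, so I judged its move only by eye from the pictures. I judged flatness by eye too and did not measure tilt.
- **Other things:** the full rack, vial, dishes, media bottle and wash bottle measured within about 15 mm of their first positions, which is about the networks' scatter. The flask and pipette look unmoved in the pictures; I did not measure them again.
- **Robot:** the fingers are shut and raised to about 0.21 m, touching nothing. The forces I read after each move were at most about 2 N.

**Refused call:** the first move call was refused for its format and did not move the arm.

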